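Clear the setting block and hold a bracket in the fence corner

ROBOT

A 6-joint arm with a two-finger parallel gripper is mounted at the origin on the work surface; the furniture and walls round the work are solid. World frame = base frame: x ahead of the robot, y to its left, z up, the work surface at z = 0. Lengths are in m, angles in rad, forces in N, time in s.
With the tool pointing down it reaches from about 0.225 to 0.875 m from the base axis. Payload 3.4 kg.
Tool frame: the origin (TCP) lies midway between the tips of the shut fingers; the grasp point (between the pads) lies 19 mm behind it (manip.grip_point_offset is the distance from the TCP to the grasp point, in m); z points along the fingers, y is the line along which they close (so a half turn about z gives the same grasp; the last joint's range is limited). The gripper opens to 85 mm and grips with 20 to 120 N. Pads are 22 mm wide; open, the fingers measure 114 mm over their backs; the gripper's body (76 mm by 85 mm) begins 54 mm behind the grasp point. The pads swing forward as they close: fully open they stand 13 mm farther back than shut.
Start: joints at [1.061, 0.276, 1.505, -0, 1.361, -0.121], TCP at [0.218, 0.532, 0.231] pointing down, gripper open.
Joint ranges: [-2.89, 2.89], [-0.75, 2.08], [0.22, 2.7], [-1.18, 4.32], [0.11, 2.71], [-2.7, 2.7]. Speed limits (rad/s): [2.57, 2.57, 3.14, 3.14, 3.14, 3.14].

INTERFACE

Orientations are given as a unit quaternion [w, x, y, z].
In Python, from rig import manip gives the robot as it stands.
- The arm moves only by the shell command python3 -m handwheel 'ROWS' [FORCE]. ROWS is JSON, a list of rows, each an object with "translation": the shift along the tool's x, y, z in m, a list of three; "angular": the turn, a rotation vector about the tool's x, y, z in degrees, a list of three; "hand": the closure, from 0 (fully open) to 1 (shut). A call has 1 to 10 rows; each row shifts and turns the commanded pose from where the row before left it, along the tool's axes as they then stand; what a row does not reach is not made up. A row lasts 1/12 s, in which the tool goes at most 41.7 mm and 7.16 degrees, less where a joint would pass 70% of its speed; a pose out of reach is approached as far as the arm can. A call with a gripper value outside its range is refused whole. The fingers move at their own pace and stop on an object; FORCE is the grip in N (left out, the last holds). Time passes only in rows, so rows that do not move let the fingers close. It gives the time, the measured TCP pose, the force, the opening and the grip force at its end, in the units of the state.
- manip.get_state(): the state, without advancing time (a new reading comes with each control period).
- manip.get_image(name): name is "scene" or "top" or "wrist"; returns the picture (400x640x3 uint8, red, green, blue); there is no depth.
- manip.camera_info(name): a dict with "camera_matrix" (3x3 intrinsics, pixels), "k1" (the pictures are not rectified: a ray, as slopes to the right and down, at radius r is drawn at 1 + k1 r^2 times it, then the intrinsics apply), "eye" and "orientation" of the camera in the world; the wrist camera has in their place "tool_from_camera" (4x4, takes a point from camera to tool coordinates, whose origin is the TCP and whose axes are the flange's). Camera axes: x right, y down, z forward; pixel columns grow to the right and rows downward; lengths in m; the calibration is good to about 2 mm. A picture is of the moment at which its call begins: read the wrist's pose just before it. camera_info takes no time and is no camera call.
- manip.sign_off(): hands the job in; it is judged then, once.
The state is a dict: "clock": time; "qpos": joint angles; "qd": joint speeds; "effort": joint torques, N m; "position": TCP position; "ee_rot": TCP orientation; "contact_force": force on the tool from outside, world axes, zero at the start; "moment": the same for the moment, N m; "width": finger opening in m; "gripper_force": force on a finger pad.
Only numpy, scipy, OpenCV 4.12 (cv2) and the standard library are available. Lean on these libraries where they do the work, as an engineer would, in place of code of your own. Each camera call takes 0.05 s, during which the arm holds its last target. There are 200 camera calls.

TASK

The fences on the small black breadboard have just been set, and the blue-banded setting block still stands in their corner: put it back in its own blue-marked slot of the block case. Then bring the grey angle bracket to the corner and press it home, flat on the plate, with the toe of its foot flush against the back fence and the side of its foot flush against the side fence. Finish while still holding it there, pressed firmly against both fences at once, so that a colleague can put in the screws; do not disturb the two cap screws or the red-banded block.

Things in the scene. Friction and masses are not known exactly. Their poses are not given: they have to be found in the camera images.
- breadboard: square black plate with a grid of small holes, 150 x 150 x 12.7 mm, fixed to the bench; origin at the centre of its underside, x towards the back fence, y towards the side fence, z up. Its top is 12.7 mm above the bench; its yaw is within 0.22 rad of the robot's frame
- back_fence: plain aluminium bar 112 mm long (along the breadboard's y), 18 mm wide, 14 mm high, bolted on the plate at its far (+x) side and immovable; origin at the centre of its underside; its face towards the robot (-x) is 9 mm from the origin, at x = +53.5 mm of the breadboard
- side_fence: plain aluminium bar 98 mm long (along the breadboard's x), 18 mm wide, 14 mm high, bolted on the plate at its left (+y) side and immovable; origin at the centre of its underside; its inner face looks to -y and lies at y = +53.5 mm of the breadboard
- fence_corner (a point): point on the plate's top face (z = 12.7 mm) where the inner faces of the two fences would meet; axes as the breadboard's
- bracket: loose grey angle bracket, 0.17 to 0.28 kg, standing on its foot on the bench to the left of the breadboard, yaw within 0.6 rad of the robot's frame. Foot 60 (x) x 64 (y) x 10 mm; upright 10 mm thick (x), 64 mm wide (y), along the foot's -x edge, top 66 mm above the underside; gussets 30 mm high at its two ends. Origin at the centre of the foot's underside, x from the upright to the toe, z up
- bracket_corner (a point): corner of the bracket's underside between the toe (+x edge, which goes to the back fence) and the +y side (which goes to the side fence): x +30, y +32, z 0 mm in the bracket. Home in the corner it coincides with fence_corner, with the bracket's axes along the breadboard's
- bracket_grip (a point): point in the middle of the upright, 35 mm above the bracket's underside, x -25, y 0 mm; the upright can be gripped here across its 10 mm thickness (along the bracket's x), which clears the fences. The lower it is held, the less a push tips the bracket. Bracket, plate and fences are smooth anodised metal (friction about 0.2)
- blue_block: loose ground-steel setting block with a blue band near its top, 36 mm (x) x 22 mm (y) x 48 mm high, 0.16 kg, standing on the breadboard a little out of the fence corner; origin at the centre of its underside, z up. It stands higher than the fences and can be gripped across its 22 mm above them
- block_case: grey open case 186 mm (x) x 68 mm (y) x 14 mm high, fixed on the bench to the right, yaw within 0.2 rad of the robot's frame; it carries three black inserts in a row along its x, 57 mm apart, in any order, marked blue, yellow and red; origin at the centre of its underside
- blue_slot: black insert 56 x 54 x 16 mm in the case with two blue strips; origin at the centre of its underside, 4 mm above the bench, so its top is 20 mm above the bench. Its pocket is centred, 41 mm (x) x 27 mm (y), 10 mm deep, sharp-rimmed, for the blue block with its 36 mm along the insert's x
- blue_slot_floor (a point): centre of the floor of the blue-marked pocket, 10 mm above the bench: the blue block's origin comes here
- yellow_slot: like the blue insert but with yellow strips and a wider empty pocket (41 x 35 mm), not for the blue block
- red_block: loose steel setting block with a red band, 36 x 14 x 48 mm, standing in the red-marked insert of the case, to be left alone; origin at the centre of its underside
- screw_a: loose steel cap screw standing on its head on the breadboard, 13 mm across, 26 mm high; to be left alone; origin at the centre of its underside
- screw_b: a second such cap screw standing beside the first; to be left alone
Not all that is in view belongs to the job. What is shaped like the bracket but pink is not meant.

How it is judged:
By the outcome, as a careful person would: the job done as asked, in the order asked, and still so for the second after the job is handed in, while the arm keeps its last pose, push and grip.
It also fails if it takes over 64 s, if anything falls off the work surface, if the arm or the gripper's body presses on something with over 40 N, if the wrist force passes 120 N, or if a joint passes its speed limit or range.

## Working session

There is one attempt and no reset: what is moved stays moved. The work goes in short steps, Python scripts to look and compute and a shell command to move; the robot and the scene stay as the last step left them, time stands still between calls to the robot, and variables do not carry over. Pictures are saved under pics/ and viewed, at most 10 in all, crops included, and the job is handed in when it is done.

```bash
ls; mkdir -p pics; python3 - <<'E'
from rig import manip
import cv2
for n in("top","scene"):
    im=manip.get_image(n); cv2.imwrite(f"pics/{n}0.png",im[:,:,::-1]); 
for n in("top","scene","wrist"): print(n,manip.camera_info(n))
print(manip.get_state(),manip.grip_point_offset)
E
```

```text
pics
top {'camera_matrix': array([[364.4500375 ,   0.        , 317.17829045],
       [  0.        , 364.4500375 , 201.21504985],
       [  0.        ,   0.        ,   1.        ]]), 'k1': -0.05571902605752119, 'eye': array([0.38447302, 0.1073046 , 1.2603309 ]), 'orientation': array([ 0.02783998, -0.70252947,  0.71074118, -0.02289649])}
scene {'camera_matrix': array([[470.61558465,   0.        , 308.93509869],
       [  0.        , 470.61558465, 203.36727007],
       [  0.        ,   0.        ,   1.        ]]), 'k1': -0.12656842605755228, 'eye': array([-0.29075695, -0.70372267,  0.83135699]), 'orientation': array([-0.4376162 ,  0.81982208, -0.32788229,  0.16993238])}
wrist {'camera_matrix': array([[359.12892008,   0.        , 325.85930148],
       [  0.        , 359.12892008, 202.53102014],
       [  0.        ,   0.        ,   1.        ]]), 'k1': -0.03141978299240923, 'tool_from_camera': array([[-5.62591322e-04, -9.46733053e-01, -3.22018959e-01,
         8.28935034e-02],
       [ 9.99999757e-01, -4.00149028e-04, -5.70639923e-04,
         1.59856973e-04],
       [ 4.11388103e-04, -3.22019202e-01,  9.46733048e-01,
        -1.41998012e-01],
       [ 0.00000000e+00,  0.00000000e+00,  0.00000000e+00,
         1.00000000e+00]])}
{'clock': 0.1, 'qpos': array([ 1.06101779e+00,  2.76566669e-01,  1.50599212e+00, -1.04295641e-05,
        1.36071390e+00, -1.21011096e-01]), 'qd': array([ 0.0008898 ,  0.00017744, -0.00248296, -0.00035167, -0.00021567,
       -0.00097517]), 'effort': array([ 2.12283179e-03, -4.17696834e+01, -2.46405351e+01, -2.16806793e-04,
        5.77975225e-03, -1.03966627e-05]), 'position': array([0.21773837, 0.53167688, 0.23051205]), 'ee_rot': array([-2.55718442e-04,  1.93160760e-01,  9.81166762e-01, -8.00163165e-04]), 'contact_force': array([ 0.16885547, -0.42696569, -0.05558111]), 'moment': array([-0.07719339,  0.03133465, -0.02707596]), 'gripper_force': 0.0, 'width': 0.08551706224328318} 0.0187
```

View pics/top0.png

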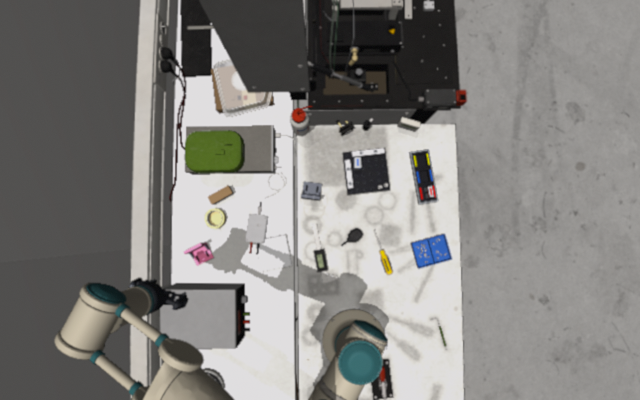

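View pics/scene0.png

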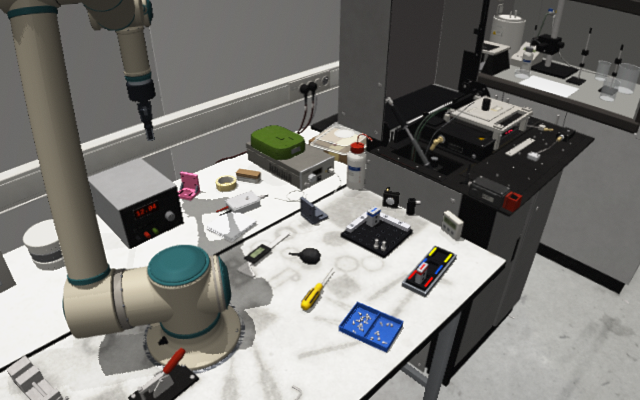

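The top view shows the breadboard near (366,171), the bracket at (312,190) and the case at (424,175). The pink bracket at (200,253) is a distractor. I'll enlarge the work area.

```bash
cat > h.py <<'E'
import numpy as np,cv2
from scipy.spatial.transform import Rotation as R
from scipy.optimize import least_squares
from rig import manip
def rot(q): return R.from_quat([q[1],q[2],q[3],q[0]])
def cam(n,st=None):
    c=manip.camera_info(n)
    if n=="wrist":
        T=np.array(c["tool_from_camera"]); r=rot(st["ee_rot"])
        return c["camera_matrix"],c["k1"],r.as_matrix()@T[:3,:3],r.apply(T[:3,3])+st["position"]
    return c["camera_matrix"],c["k1"],rot(c["orientation"]).as_matrix(),c["eye"]
def proj(C,P):
    K,k,Rm,e=C; p=(np.atleast_2d(P)-e)@Rm; s=p[:,:2]/p[:,2:]
    s=s*(1+k*(s**2).sum(1,keepdims=True)); return s*K[0,0]+K[:2,2]
def plane(C,uv,z):
    K,k,Rm,e=C; d=(np.atleast_2d(uv)-K[:2,2])/K[0,0]; s=d.copy()
    for _ in range(20): s=d/(1+k*(s**2).sum(1,keepdims=True))
    r=np.c_[s,np.ones(len(s))]@Rm.T
    return e+r*((z-e[2])/r[:,2:])
def pose_pts(x,y,yaw,L,z0=0):
    c,s=np.cos(yaw),np.sin(yaw); L=np.atleast_2d(np.array(L,float))
    return np.c_[x+c*L[:,0]-s*L[:,1],y+s*L[:,0]+c*L[:,1],z0+L[:,2]]
def fit(C,L,uv,z0,x0):
    f=lambda p:(proj(C,pose_pts(p[0],p[1],p[2],L,z0))-uv).ravel()
    r=least_squares(f,x0); return r.x,np.abs(r.fun).max()
def snap(n,name):
    st=manip.get_state(); im=manip.get_image(n)[:,:,::-1]; cv2.imwrite(f"pics/{name}.png",im); 
    import pickle; pickle.dump(cam(n,st),open(f"pics/{name}.pkl","wb")); return im
E
python3 - <<'E'
from h import *
C=cam("top"); im=cv2.imread("pics/top0.png")
cv2.imwrite("pics/top0c.png",cv2.resize(im[130:230,295:455],None,fx=5,fy=5,interpolation=cv2.INTER_CUBIC))
for n,uv,z in(("board",(366,171),.013),("br",(312,190),.03),("case",(424,175),.015)): print(n,plane(C,uv,z)[0])
E
```

```text
board [ 0.57679697 -0.05425805  0.013     ]
br [0.51132712 0.13254336 0.03      ]
case [ 0.56043959 -0.25446564  0.015     ]
```

View pics/top0c.png

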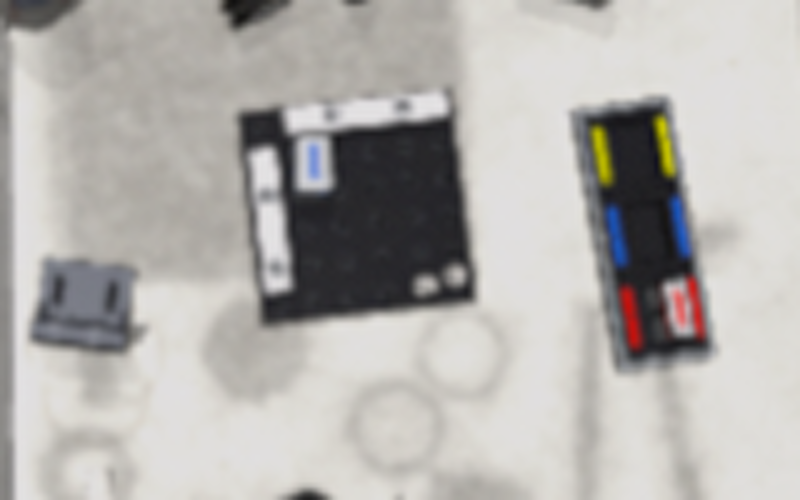

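The crop shows the plate corners at about (240,110), (447,90), (475,298) and (263,324), the blue block at (313,163) and the screws at (427,285) and (456,275). The case's blue slot is the middle one. I'll bring the wrist camera over for an accurate look.

```bash
cat >> h.py <<'E'
def go(p,xdir,q=None):
    """delta from current pose: turn (deg about tool z) then shift in the turned tool axes, to TCP p with tool x along yaw xdir (rad), tool down"""
    st=manip.get_state(); r=rot(st["ee_rot"]).as_matrix()
    c,s=np.cos(xdir),np.sin(xdir); T=np.array([[c,s,0],[s,-c,0],[0,0,-1.]])
    print("rotvec tool deg",np.degrees(R.from_matrix(r.T@T).as_rotvec()).round(2)," shift after turn mm",(T.T@(np.array(p)-st["position"])*1e3).round(1),
      " shift now-axes mm",(r.T@(np.array(p)-st["position"])*1e3).round(1),"t",round(st["clock"],2))
E
python3 -m handwheel '[{"translation":[0,0,0],"angular":[0,0,-7.1],"hand":0},{"translation":[0,0,0],"angular":[0,0,-7.1],"hand":0},{"translation":[0,0,0],"angular":[0,0,-7.1],"hand":0}]'
python3 -c "
from h import *
go([.52,-.06,.2],np.pi)"
```

```text
clock: 0.35
position: [0.2178, 0.5318, 0.2308]
ee_rot: [-0.0, 0.005, 1.0, -0.0]
contact_force: [0.7, -0.4, -0.0]
width: 0.0851
gripper_force: 0.0
rotvec tool deg [-0.06 -0.03 -0.63]  shift after turn mm [-302.2 -591.8   30.8]  shift now-axes mm [-308.7 -588.4   31.2] t 0.35
```

```bash

python3 -m handwheel '[{"translation":[-0.019,-0.0365,0.0019],"angular":[0,0,0],"hand":0},{"translation":[-0.019,-0.0365,0.0019],"angular":[0,0,0],"hand":0},{"translation":[-0.019,-0.0365,0.0019],"angular":[0,0,0],"hand":0},{"translation":[-0.019,-0.0365,0.0019],"angular":[0,0,0],"hand":0},{"translation":[-0.019,-0.0365,0.0019],"angular":[0,0,0],"hand":0},{"translation":[-0.019,-0.0365,0.0019],"angular":[0,0,0],"hand":0},{"translation":[-0.019,-0.0365,0.0019],"angular":[0,0,0],"hand":0},{"translation":[-0.019,-0.0365,0.0019],"angular":[0,0,0],"hand":0}]'
python3 -m handwheel '[{"translation":[-0.019,-0.0365,0.0019],"angular":[0,0,0],"hand":0},{"translation":[-0.019,-0.0365,0.0019],"angular":[0,0,0],"hand":0},{"translation":[-0.019,-0.0365,0.0019],"angular":[0,0,0],"hand":0},{"translation":[-0.019,-0.0365,0.0019],"angular":[0,0,0],"hand":0},{"translation":[-0.019,-0.0365,0.0019],"angular":[0,0,0],"hand":0},{"translation":[-0.019,-0.0365,0.0019],"angular":[0,0,0],"hand":0},{"translation":[-0.019,-0.0365,0.0019],"angular":[0,0,0],"hand":0},{"translation":[-0.019,-0.0365,0.0019],"angular":[0,0,0],"hand":0},{"translation":[0,0,0],"angular":[0,0,0],"hand":0},{"translation":[0,0,0],"angular":[0,0,0],"hand":0}]'
python3 -c "
from h import *
im=snap('wrist','w1')
go([.52,-.06,.2],np.pi)
cv2.imwrite('pics/w1b.png',cv2.resize(im[60:400],(0,0),fx=1.25,fy=1.25,interpolation=cv2.INTER_CUBIC))"
```

```text
clock: 1.02
position: [0.3651, 0.2357, 0.2159]
ee_rot: [-0.0, 0.008, 1.0, 0.0]
contact_force: [-0.2, -0.2, 0.0]
width: 0.0854
gripper_force: 0.0
clock: 1.85
position: [0.5124, -0.0589, 0.2]
ee_rot: [-0.001, 0.01, 1.0, 0.0]
contact_force: [-0.5, 0.8, 0.1]
width: 0.0853
gripper_force: 0.0
rotvec tool deg [ 0.07 -0.12 -1.1 ]  shift after turn mm [-8.5 -2.6  0.1]  shift now-axes mm [-8.5 -2.5  0.1] t 1.9
```

View pics/w1b.png

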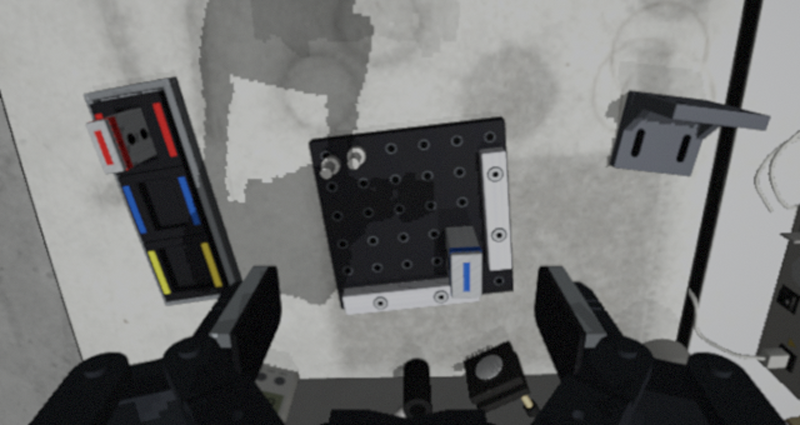

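The wrist view has picture-down as +x. The board is centred at about (415,215), the blue block's top at (466,273), the case on the left with blue in the middle, and the bracket on the right. I'll enlarge crops to read the corners.

```bash
python3 -c "
from h import *
im=cv2.imread('pics/w1.png')
g=lambda x0,x1,y0,y1,s:cv2.resize(im[y0:y1,x0:x1],None,fx=s,fy=s,interpolation=cv2.INTER_CUBIC)
cv2.imwrite('pics/c1.png',g(240,420,150,300+10,4)[:600])
A=np.zeros((570,798,3),np.uint8); A[:,:390]=g(65,195,115,305,3); A[:300,390:]=g(484,620,120,220,3); cv2.imwrite('pics/c2.png',cv2.convertScaleAbs(A,alpha=1.5))"
```

```text
(no output)
```

View pics/c1.png

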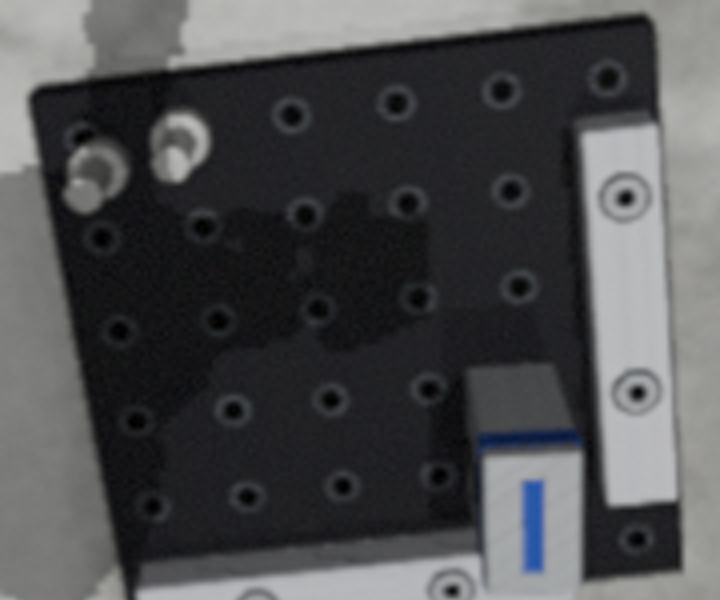

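View pics/c2.png

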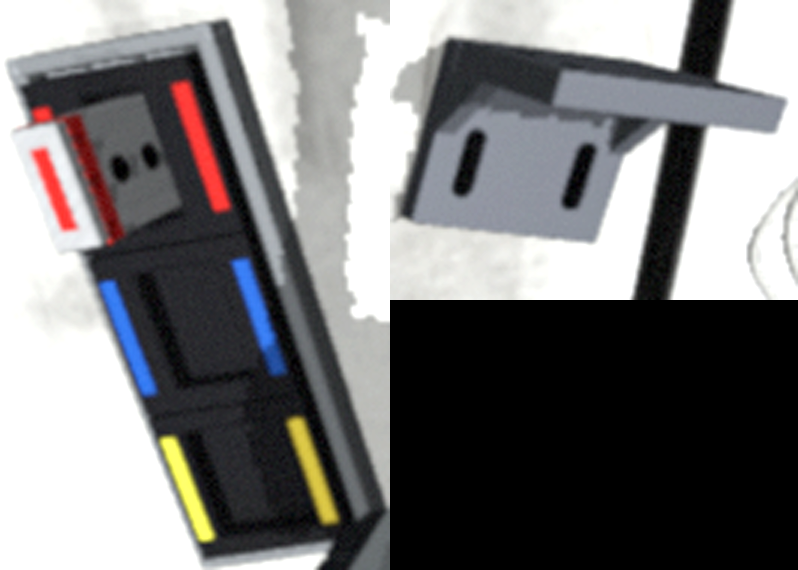

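c1 shows the hole grid, the fence faces and the block corners. c2 shows the slot strips and the bracket corners. I'll fit the poses from these readings.

```bash
cat > fit1.py <<'E'
from h import *; import pickle
C=pickle.load(open('pics/w1.pkl','rb'))
o1=lambda a:np.array(a,float)/4+[240,150]-[.375,.375]
o2=lambda a,off=0:(np.array(a,float)-[off,0])/3+([65,115] if off==0 else [484,120])-.33
ys=[-62.5,-37.5,-12.5,12.5,37.5,62.5]
H={(0,2):(291,116),(0,3):(397,103),(0,4):(502,91),(0,5):(607,77),(1,0):(101,238),(1,1):(203,227),(1,2):(305,214),(1,3):(408,202),(1,4):(511,190),
(2,0):(119,331),(2,1):(219,321),(2,2):(318,309),(2,3):(419,298),(2,4):(519,287),(3,0):(136,421),(3,1):(233,410),(3,2):(331,399),(3,3):(429,388),
(4,0):(152,507),(4,1):(248,496),(4,2):(342,485),(4,3):(438,476),(5,5):(638,539)}
L=np.array([[ys[i],ys[j],12.7] for i,j in H])/1e3
b,e=fit(C,L,o1(list(H.values())),0,[.58,-.05,0]); print("board",b.round(4),e)
fc=pose_pts(*b,[[.0535,.0535,.0127]])[0]; print("corner",fc.round(4))
chk=pose_pts(*b,[[-.0445,.0535,.0267],[.0535,.0535,.0267],[.0535,-.0725,.0267]]); print("fence check c1 px",((proj(C,chk)-[240,150]+.375)*4).round(0).tolist())
Lb=np.array([[-18,-11,0],[-18,11,0],[-18,-11,48],[-18,11,48],[18,-11,48],[18,11,48]])/1e3
bl,e=fit(C,Lb,o1([(467,371),(555,365),(480,451),(583,447),(490,599),(581,590)]),.0127,[.61,-.02,0]); print("blue",bl.round(4),e)
print(" in board",(R.from_euler('z',-b[2]).apply([bl[0]-b[0],bl[1]-b[1],0])*1e3).round(1))
S=o2([(129,338.5),(259.25,316.5),(188.25,488.5),(313.25,469.75),(201.25,146.75)])
f=lambda p:(proj(C,pose_pts(p[0],p[1],p[2],np.array([[0,-p[3],.02],[0,p[3],.02],[.057,-p[3],.02],[.057,p[3],.02],[-.057,p[3],.02]])))-S).ravel()
r=least_squares(f,[.56,-.25,0,.02]); s=r.x; print("slot",s.round(4),np.abs(r.fun).max())
print("case rim c2",((proj(C,pose_pts(*s[:3],np.array([[-93,-34,14],[-93,34,14],[-93,34,0],[93,-34,14]])/1e3))-[65,115]+.33)*3).round(0).tolist())
Lk=np.array([[-30,-32,66],[-30,32,66],[-20,32,66],[-20,-32,66],[30,32,10],[30,-32,0],[-30,-32,0]])/1e3
k,e=fit(C,Lk,o2([(556,68),(785,97),(776,133),(553,107),(597,242),(401,215),(450,38)],390),0,[.51,.13,0]); print("bracket",k.round(4),e)
E
python3 fit1.py
```

```text
board [ 0.5777 -0.053   0.1001] 0.3139384471315907
corner [0.6256 0.0056 0.0127]
fence check c1 px [[584.0, 172.0], [610.0, 541.0], [117.0, 594.0]]
blue [ 0.6    -0.0184  0.0415] 1.5123801934010714
 in board [25.7 32.2  0. ]
slot [ 0.5565 -0.2517  0.1462  0.0227] 0.24583178706006947
case rim c2 [[0.0, 60.0], [207.0, 20.0], [230.0, 15.0], [202.0, 571.0]]
bracket [ 0.5115  0.1368 -0.1248] 2.268166574860686
```

```bash
cat >> fit1.py <<'E'
print('---')
uvb=o1([(467,371),(555,365),(480,451),(583,447),(490,599),(581,590)])
print((proj(C,pose_pts(*bl,Lb,.0127))-uvb).round(1).tolist())
b4,e=fit(C,Lb[:4],uvb[:4],.0127,bl); print("blue4",b4.round(4),e)
print((proj(C,pose_pts(*b4,Lb,.0127))-uvb).round(1).tolist())
uvk=o2([(556,68),(785,97),(776,133),(553,107),(597,242),(401,215),(450,38)],390)
print((proj(C,pose_pts(*k,Lk))-uvk).round(1).tolist())
im=cv2.imread('pics/w1.png')[225:320,330:410]
im=cv2.resize(im,None,fx=6,fy=6,interpolation=cv2.INTER_CUBIC)
for q,col in((bl,(0,0,255)),(b4,(0,255,0))):
    for u in (proj(C,pose_pts(*q,Lb,.0127))-[330,225]+.42)*6: cv2.circle(im,tuple(int(v) for v in u),3,col,1)
cv2.imwrite('pics/c3.png',im)
E
python3 fit1.py | sed -n '/---/,$p'
```

```text
---
[[-0.4, -1.5], [-0.5, -1.3], [0.7, 1.5], [-0.0, 1.0], [-0.6, -0.5], [0.8, 0.4]]
blue4 [ 0.6    -0.0184  0.0352] 1.5821888334582184
[[-0.4, -1.6], [-0.5, -1.2], [0.7, 1.4], [0.0, 1.1], [-0.8, -0.5], [0.6, 0.5]]
[[1.4, 0.5], [1.8, -0.2], [0.5, 0.1], [-1.2, 0.1], [0.3, 0.6], [-1.1, 0.2], [-2.3, -0.9]]
```

View pics/c3.png

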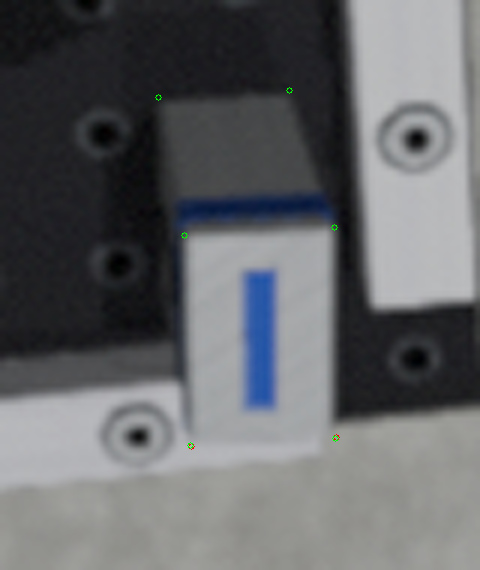

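The block fit agrees with the picture within about 1 px. Going to grasp.

```bash
python3 -c "
from h import *
go([.600,-.0184,.09],np.pi+.04)"
```

```text
rotvec tool deg [ 0.07 -0.12 -3.39]  shift after turn mm [-89.9  35.4 110.1]  shift now-axes mm [-87.9  40.5 110. ] t 1.9
```

```bash
python3 -m handwheel '[{"translation":[0,0,0],"angular":[0.07,-0.12,-3.4],"hand":0},{"translation":[-0.018,0.0071,0.022],"angular":[0,0,0],"hand":0},{"translation":[-0.018,0.0071,0.022],"angular":[0,0,0],"hand":0},{"translation":[-0.018,0.0071,0.022],"angular":[0,0,0],"hand":0},{"translation":[-0.018,0.0071,0.022],"angular":[0,0,0],"hand":0},{"translation":[-0.018,0.0071,0.022],"angular":[0,0,0],"hand":0},{"translation":[0,0,0],"angular":[0,0,0],"hand":0},{"translation":[0,0,0],"angular":[0,0,0],"hand":0}]'
python3 -c "
from h import *
go([.600,-.0184,.032],np.pi+.04)
im=snap('wrist','w2')"
```

```text
clock: 2.57
position: [0.5991, -0.0157, 0.0897]
ee_rot: [-0.001, -0.023, 1.0, -0.0]
contact_force: [0.3, 0.1, -0.1]
width: 0.0854
gripper_force: 0.0
rotvec tool deg [-0.01 -0.12  0.3 ]  shift after turn mm [-0.8 -2.7 57.7]  shift now-axes mm [-0.9 -2.7 57.7] t 2.57
```

```bash
python3 -m handwheel '[{"translation":[-0.001,-0.0027,0.018],"angular":[0,-0.1,0.3],"hand":0},{"translation":[0,0,0.02],"angular":[0,0,0],"hand":0},{"translation":[0,0,0.015],"angular":[0,0,0],"hand":0},{"translation":[0,0,0.0045],"angular":[0,0,0],"hand":0},{"translation":[0,0,0],"angular":[0,0,0],"hand":0},{"translation":[0,0,0],"angular":[0,0,0],"hand":0}]'
python3 -m handwheel '[{"translation":[0,0,0],"angular":[0,0,0],"hand":1},{"translation":[0,0,0],"angular":[0,0,0],"hand":1},{"translation":[0,0,0],"angular":[0,0,0],"hand":1},{"translation":[0,0,0],"angular":[0,0,0],"hand":1},{"translation":[0,0,0],"angular":[0,0,0],"hand":1},{"translation":[0,0,0],"angular":[0,0,0],"hand":1},{"translation":[0,0,0],"angular":[0,0,0],"hand":1},{"translation":[0,0,0],"angular":[0,0,0],"hand":1}]' 50
python3 -c "
from h import *
go([.600,-.0184,.032],np.pi+.04)"
```

```text
clock: 3.12
position: [0.6022, -0.0206, 0.0351]
ee_rot: [0.003, -0.019, 1.0, -0.001]
contact_force: [-0.0, 0.7, 0.1]
width: 0.085
gripper_force: 0.0
clock: 3.78
position: [0.6024, -0.0206, 0.034]
ee_rot: [0.002, -0.019, 1.0, -0.001]
contact_force: [-0.0, 0.1, 3.9]
width: 0.0215
gripper_force: 50.0
rotvec tool deg [-0.07  0.28 -0.17]  shift after turn mm [2.3 2.3 2. ]  shift now-axes mm [2.3 2.3 2. ] t 3.78
```

```bash
python3 -m handwheel '[{"translation":[0,0,-0.02],"angular":[0,0,0],"hand":1},{"translation":[0,0,-0.025],"angular":[0,0,0],"hand":1},{"translation":[0,0,-0.025],"angular":[0,0,0],"hand":1},{"translation":[0,0,0],"angular":[0,0,-6.0],"hand":1},{"translation":[0,0,0],"angular":[0,0,0],"hand":1}]'
python3 -c "
from h import *
go([.5565,-.2517,.104],np.pi+.146)
im=snap('wrist','w3')
cv2.imwrite('pics/w3b.png',cv2.resize(im[190:390,215:435],None,fx=3,fy=3,interpolation=cv2.INTER_CUBIC))"
```

```text
clock: 4.2
position: [0.6024, -0.0206, 0.1047]
ee_rot: [0.003, -0.072, 0.997, -0.001]
contact_force: [0.1, 0.4, -2.3]
width: 0.0211
gripper_force: 49.4
rotvec tool deg [-0.14  0.35 -0.14]  shift after turn mm [  79.  -222.     0.7]  shift now-axes mm [  78.5 -222.2    0.8] t 4.2
```

View pics/w3b.png

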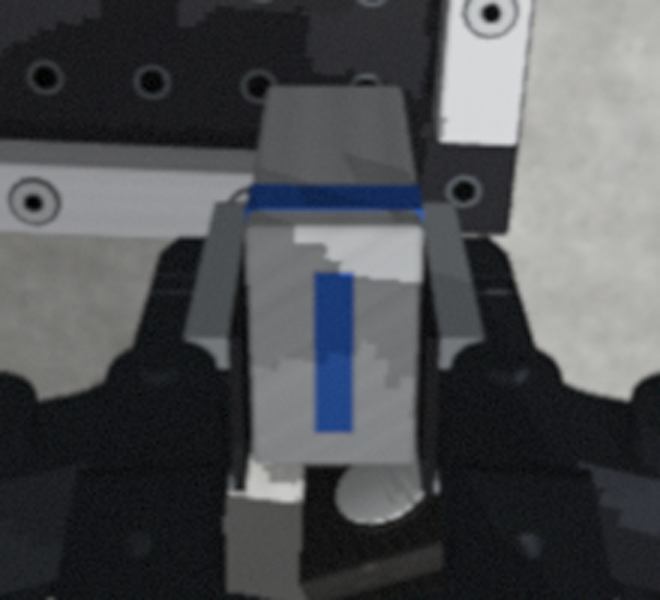

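The block is held straight. Its top face corners are at about (247,226), (423,222), (255,463) and (415,464), and the lower front edge is at (268,88)–(403,88). I'll fit its offset in the hand.

```bash
python3 -c "
from h import *
c=manip.camera_info('wrist');T=np.array(c['tool_from_camera']);C=(c['camera_matrix'],c['k1'],T[:3,:3],T[:3,3])
uv=np.array([(268,88),(403,88),(247,226),(423,222),(255,463),(415,464)])/3+[215,190]-.33
# block in tool axes: front +x, image left = -y tool? 
L=np.array([[18,-11,24],[18,11,24],[18,-11,-24],[18,11,-24],[-18,-11,-24],[-18,11,-24]])/1e3
f=lambda p:(proj(C,R.from_rotvec(p[3:]).apply(L)+p[:3])-uv).ravel()
r=least_squares(f,[0,0,0,0,0,0]);print((r.x[:3]*1e3).round(2),np.degrees(r.x[3:]).round(2),r.fun.round(1))
g=lambda p:f(np.r_[p,0]) if 0 else f([p[0],p[1],p[2],0,0,0])
r=least_squares(g,[0,0,0]);print((r.x*1e3).round(2),r.fun.round(1))
"
```

```text
[-0.32  0.29  0.78] [-0.15 -0.81 -0.13] [ 0.4  0.1 -0.5  0.  -0.3 -0.5  0.1  0.7 -0.4  0.   0.6 -0.3]
[-0.33  0.25  1.1 ] [ 0.3 -0.6 -0.6 -0.6 -0.1  0.2  0.2  1.5 -0.3 -0.2  0.5 -0.6]
```

```bash
python3 -m handwheel '[{"translation":[0.0048,-0.037,0],"angular":[0,0.3,0],"hand":1},{"translation":[0.0048,-0.037,0],"angular":[0,0,0],"hand":1},{"translation":[0.0048,-0.037,0],"angular":[0,0,0],"hand":1},{"translation":[0.0048,-0.037,0],"angular":[0,0,0],"hand":1},{"translation":[0.0048,-0.037,0],"angular":[0,0,0],"hand":1},{"translation":[0.0048,-0.037,0],"angular":[0,0,0],"hand":1},{"translation":[0,0,0],"angular":[0,0,0],"hand":1},{"translation":[0,0,0],"angular":[0,0,0],"hand":1},{"translation":[0,0,0],"angular":[0,0,0],"hand":1}]'
python3 -c "
from h import *
go([.5565,-.2517,.104],np.pi+.146)
im=snap('wrist','w4')
cv2.imwrite('pics/w4b.png',cv2.resize(im[20:270,200:460],None,fx=2.4,fy=2.4,interpolation=cv2.INTER_CUBIC))"
```

```text
clock: 5.0
position: [0.6033, -0.2436, 0.1021]
ee_rot: [-0.002, -0.07, 0.998, 0.001]
contact_force: [-0.1, 0.7, -1.5]
width: 0.0214
gripper_force: 49.8
rotvec tool deg [ 0.09 -0.26 -0.38]  shift after turn mm [47.4 -1.2 -1.9]  shift now-axes mm [47.4 -1.5 -1.7] t 5.0
```

View pics/w4b.png

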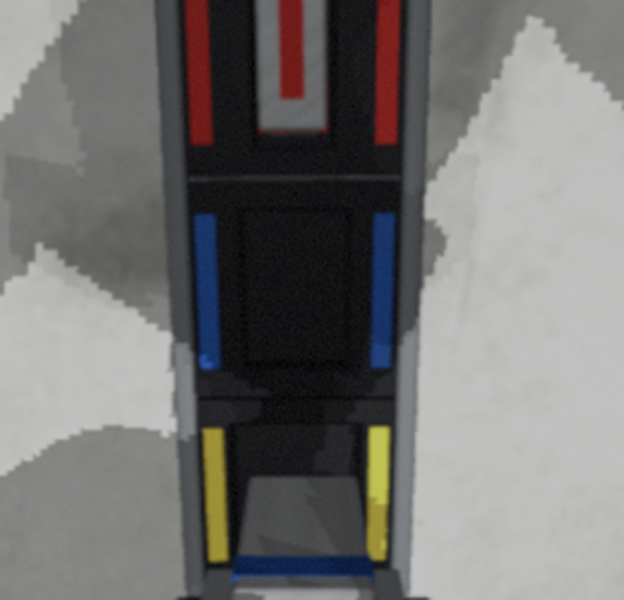

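The picture shows the blue insert with strips at (193..221, 214..369) and (371..396, 213..369). The held block's base is at row 477 over the yellow slot. I'll fit the slot in tool coordinates.

```bash
python3 -c "
from h import *
c=manip.camera_info('wrist');T=np.array(c['tool_from_camera']);C=(c['camera_matrix'],c['k1'],T[:3,:3],T[:3,3])
uv=np.array([(268,88),(403,88),(247,226),(423,222),(255,463),(415,464)])/3+[215,190]-.33
L=np.array([[18,-11,24],[18,11,24],[18,-11,-24],[18,11,-24],[-18,-11,-24],[-18,11,-24]])/1e3
for z in(-.0027,0,.001):
  f=lambda p:(proj(C,L+[p[0],p[1],z])-uv).ravel()
  r=least_squares(f,[0,0]);print('block',z,(r.x*1e3).round(2),np.abs(r.fun).max().round(1))
st=manip.get_state();rt=rot(st['ee_rot'])
S=np.array([(193,214),(215,214),(200,369),(221,369),(373,213),(396,213),(371,369),(392,369)])/2.4+[200,20]-.29
P=np.array([(243,207),(350,207),(246,365),(346,365)])/2.4+[200,20]-.29
for zt in (.016,.018,.020,.022,.024):
  W=rt.inv().apply(plane((C[0],C[1],rt.as_matrix()@T[:3,:3],rt.apply(T[:3,3])+st['position']),np.r_[S,P],zt)-st['position'])*1e3
  s=W[:8];p=W[8:]
  print(zt,'strip centre',s.mean(0).round(2),'yaw deg',np.degrees([np.arctan2(*(s[2]-s[0])[[1,0]]),np.arctan2(*(s[7]-s[5])[[1,0]])]).round(2),'spacing',(s[4:,1].mean()-s[:4,1].mean()).round(2),'pocket centre',p.mean(0)[:2].round(2),'size',(p[:2,0].mean()-p[2:,0].mean()).round(1),(p[1::2,1].mean()-p[::2,1].mean()).round(1))
"
```

```text
block -0.0027 [1.93 0.24] 2.1
block 0 [0.32 0.24] 1.4
block 0.001 [-0.27  0.25] 1.5
0.016 strip centre [45.84 -2.02 86.68] yaw deg [179.61 179.64] spacing 46.61 pocket centre [47.2  -1.72] size 41.7 27.4
0.018 strip centre [46.16 -2.   84.68] yaw deg [179.61 179.64] spacing 46.2 pocket centre [47.52 -1.7 ] size 41.4 27.1
0.02 strip centre [46.49 -1.98 82.68] yaw deg [179.61 179.64] spacing 45.8 pocket centre [47.83 -1.69] size 41.0 26.9
0.022 strip centre [46.81 -1.96 80.68] yaw deg [179.61 179.64] spacing 45.39 pocket centre [48.14 -1.67] size 40.6 26.7
0.024 strip centre [47.13 -1.94 78.68] yaw deg [179.61 179.64] spacing 44.98 pocket centre [48.45 -1.65] size 40.3 26.4
```

```bash
python3 -m handwheel '[{"translation":[0.023,-0.001,0],"angular":[0,-0.2,-0.4],"hand":1},{"translation":[0.0233,-0.001,0],"angular":[0,0,0],"hand":1},{"translation":[0,0,0.02],"angular":[0,0,0],"hand":1},{"translation":[0,0,0.02],"angular":[0,0,0],"hand":1},{"translation":[0,0,0.013],"angular":[0,0,0],"hand":1},{"translation":[0,0,0],"angular":[0,0,0],"hand":1},{"translation":[0,0,0],"angular":[0,0,0],"hand":1},{"translation":[0,0,0],"angular":[0,0,0],"hand":1}]'
python3 -c "
from h import *
go([.5565,-.2517,.0313],np.pi+.146)
# pocket goal in world from w4 pose
import pickle
"
```

```text
clock: 5.72
position: [0.5599, -0.2523, 0.0516]
ee_rot: [0.001, -0.075, 0.997, -0.001]
contact_force: [0.0, -0.3, -1.5]
width: 0.0212
gripper_force: 49.7
rotvec tool deg [-0.12  0.16  0.22]  shift after turn mm [ 3.2  1.1 20.3]  shift now-axes mm [ 3.3  1.2 20.3] t 5.72
```

```bash
python3 -m handwheel '[{"translation":[0.0021,0.0008,0],"angular":[0,0.1,0.1],"hand":1},{"translation":[0,0,0],"angular":[0,0,0],"hand":1},{"translation":[0,0,0],"angular":[0,0,0],"hand":1}]'
python3 -m handwheel '[{"translation":[0,0,0],"angular":[0,0,0],"hand":1}]'
```

```text
clock: 5.97
position: [0.5573, -0.2526, 0.0518]
ee_rot: [0.001, -0.073, 0.997, -0.001]
contact_force: [0.2, 0.0, -2.1]
width: 0.0215
gripper_force: 49.7
clock: 6.05
position: [0.5572, -0.2527, 0.0515]
ee_rot: [0.001, -0.073, 0.997, -0.001]
contact_force: [0.9, 0.0, -1.4]
width: 0.0212
gripper_force: 49.7
```

```bash
python3 -m handwheel '[{"translation":[0,0.0003,0.008],"angular":[0,0,0],"hand":1},{"translation":[0,0,0.004],"angular":[0,0,0],"hand":1},{"translation":[0,0,0.003],"angular":[0,0,0],"hand":1},{"translation":[0,0,0],"angular":[0,0,0],"hand":1},{"translation":[0,0,0],"angular":[0,0,0],"hand":1}]'
```

```text
clock: 6.47
position: [0.5566, -0.2522, 0.0353]
ee_rot: [-0.0, -0.073, 0.997, -0.0]
contact_force: [-0.2, 0.0, -0.8]
width: 0.0213
gripper_force: 49.7
```

```bash
python3 -m handwheel '[{"translation":[0,0,0.002],"angular":[0,0,0],"hand":1},{"translation":[0,0,0.0015],"angular":[0,0,0],"hand":1},{"translation":[0,0,0.0007],"angular":[0,0,0],"hand":1},{"translation":[0,0,0],"angular":[0,0,0],"hand":1},{"translation":[0,0,0],"angular":[0,0,0],"hand":1}]'
```

```text
clock: 6.88
position: [0.5569, -0.2524, 0.0317]
ee_rot: [0.0, -0.073, 0.997, -0.001]
contact_force: [0.4, -0.4, -1.2]
width: 0.0215
gripper_force: 49.7
```

```bash
python3 -m handwheel '[{"translation":[0,0,0.0008],"angular":[0,0,0],"hand":1},{"translation":[0,0,0],"angular":[0,0,0],"hand":1}]'
python3 -m handwheel '[{"translation":[0,0,0],"angular":[0,0,0],"hand":0},{"translation":[0,0,0],"angular":[0,0,0],"hand":0},{"translation":[0,0,0],"angular":[0,0,0],"hand":0},{"translation":[0,0,0],"angular":[0,0,0],"hand":0},{"translation":[0,0,-0.02],"angular":[0,0,0],"hand":0},{"translation":[0,0,-0.03],"angular":[0,0,0],"hand":0},{"translation":[0,0,-0.04],"angular":[0,0,0],"hand":0},{"translation":[0,0,-0.04],"angular":[0,0,0],"hand":0},{"translation":[0,0,0],"angular":[0,0,0],"hand":0}]'
python3 -c "
from h import *
im=snap('wrist','w5')
# bracket: tool y along bracket x => tool x yaw = k+-90deg
for yw in(-.1248+np.pi/2,-.1248-np.pi/2): go([.46,.1368,.2],yw)
print(manip.get_state()['qpos'].round(2))
cv2.imwrite('pics/w5b.png',cv2.resize(im[40:400,100:540],None,fx=1.5,fy=1.5))"
```

```text
clock: 7.05
position: [0.5571, -0.2524, 0.0314]
ee_rot: [0.0, -0.073, 0.997, -0.001]
contact_force: [-0.7, -0.7, 0.8]
width: 0.0213
gripper_force: 50.0
clock: 7.8
position: [0.5614, -0.2547, 0.1696]
ee_rot: [0.007, -0.073, 0.997, -0.005]
contact_force: [1.6, -1.6, 0.8]
width: 0.0854
gripper_force: 0.0
rotvec tool deg [  0.12   0.81 105.58]  shift after turn mm [ 375.2 -147.7  -33.8]  shift now-axes mm [ 41.2 400.7 -37.7] t 7.85
rotvec tool deg [ -0.75   0.11 -74.42]  shift after turn mm [-375.2  147.7  -33.8]  shift now-axes mm [ 41.2 400.7 -37.7] t 7.85
[-0.54  0.37  1.53 -0.    1.23 -2.26]
```

View pics/w5b.png

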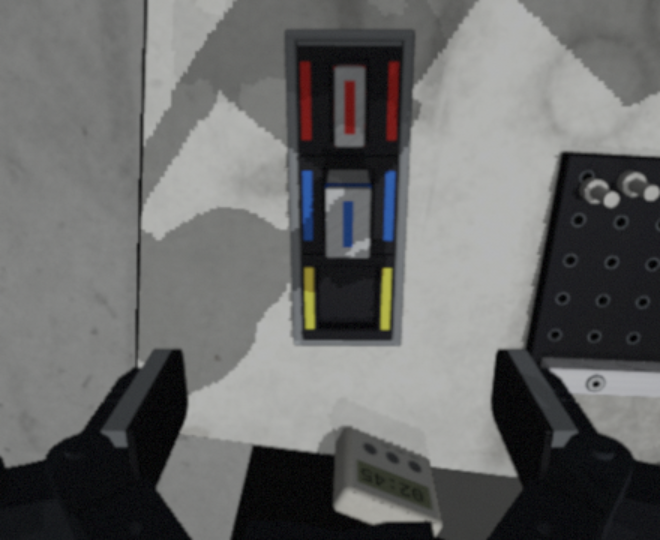

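The blue block is seated in its slot, next to the red block, which hasn't been disturbed. Next I'll turn and go to the bracket.

```bash
python3 -m handwheel '[{"translation":[0,0,-0.01],"angular":[0,0.8,7.1],"hand":0},{"translation":[0,0,-0.01],"angular":[0,0,7.1],"hand":0},{"translation":[0,0,-0.01],"angular":[0,0,7.1],"hand":0},{"translation":[0,0,0],"angular":[0,0,7.1],"hand":0},{"translation":[0,0,0],"angular":[0,0,7.1],"hand":0},{"translation":[0,0,0],"angular":[0,0,7.1],"hand":0},{"translation":[0,0,0],"angular":[0,0,7.1],"hand":0},{"translation":[0,0,0],"angular":[0,0,7.1],"hand":0}]'
python3 -m handwheel '[{"translation":[0,0,0],"angular":[0,0,7.1],"hand":0},{"translation":[0,0,0],"angular":[0,0,7.1],"hand":0},{"translation":[0,0,0],"angular":[0,0,7.1],"hand":0},{"translation":[0,0,0],"angular":[0,0,7.1],"hand":0},{"translation":[0,0,0],"angular":[0,0,7.1],"hand":0},{"translation":[0,0,0],"angular":[0,0,6],"hand":0},{"translation":[0,0,0],"angular":[0,0,6],"hand":0},{"translation":[0,0,0],"angular":[0,0,0],"hand":0}]'
python3 -c "
from h import *
k=[.5115,.1368,-.1248]; g=pose_pts(*k,[[-.025,0,.0]])[0]; print(g)
go([g[0],g[1],.12],k[2]+np.pi/2)"
```

```text
clock: 8.52
position: [0.5564, -0.2516, 0.1892]
ee_rot: [-0.007, 0.413, 0.911, -0.004]
contact_force: [-0.1, -0.9, -0.7]
width: 0.0855
gripper_force: 0.0
clock: 9.18
position: [0.5564, -0.2516, 0.1893]
ee_rot: [-0.005, 0.743, 0.669, -0.006]
contact_force: [-0.2, 0.6, 0.3]
width: 0.0855
gripper_force: 0.0
[0.48669444 0.13991191 0.        ]
rotvec tool deg [-0.89  0.18  1.18]  shift after turn mm [ 379.8 -117.9   69.3]  shift now-axes mm [ 382.4 -109.    69.9] t 9.18
```

```bash
python3 -m handwheel '[{"translation":[0,0,0],"angular":[-0.9,0.2,1.2],"hand":0},{"translation":[0.04,-0.012,0],"angular":[0,0,0],"hand":0},{"translation":[0.04,-0.012,0],"angular":[0,0,0],"hand":0},{"translation":[0.04,-0.012,0],"angular":[0,0,0],"hand":0},{"translation":[0.04,-0.012,0],"angular":[0,0,0],"hand":0},{"translation":[0.04,-0.012,0],"angular":[0,0,0],"hand":0},{"translation":[0.04,-0.012,0],"angular":[0,0,0],"hand":0},{"translation":[0.04,-0.012,0],"angular":[0,0,0],"hand":0},{"translation":[0.04,-0.012,0],"angular":[0,0,0],"hand":0}]'
python3 -m handwheel '[{"translation":[0.03,-0.011,0],"angular":[0,0,0],"hand":0},{"translation":[0.03,-0.011,0.02],"angular":[0,0,0],"hand":0},{"translation":[0,0,0.03],"angular":[0,0,0],"hand":0},{"translation":[0,0,0],"angular":[0,0,0],"hand":0},{"translation":[0,0,0],"angular":[0,0,0],"hand":0}]'
python3 -c "
from h import *
go([.4867,.1399,.0145],-.1248+np.pi/2)"
```

```text
clock: 9.93
position: [0.5002, 0.0783, 0.1901]
ee_rot: [0.001, 0.749, 0.663, 0.001]
contact_force: [-0.1, -0.4, -0.9]
width: 0.0855
gripper_force: 0.0
clock: 10.35
position: [0.4854, 0.1386, 0.1391]
ee_rot: [0.0, 0.749, 0.663, -0.001]
contact_force: [-0.3, 0.1, -0.4]
width: 0.0857
gripper_force: 0.0
rotvec tool deg [-0.07  0.12  0.18]  shift after turn mm [  1.4   1.1 124.6]  shift now-axes mm [  1.7   1.2 124.6] t 10.35
```

```bash
python3 -m handwheel '[{"translation":[0.0015,0.001,0.025],"angular":[0,0,0.2],"hand":0},{"translation":[0,0,0.025],"angular":[0,0,0],"hand":0},{"translation":[0,0,0.025],"angular":[0,0,0],"hand":0},{"translation":[0,0,0.025],"angular":[0,0,0],"hand":0},{"translation":[0,0,0.015],"angular":[0,0,0],"hand":0},{"translation":[0,0,0.008],"angular":[0,0,0],"hand":0},{"translation":[0,0,0],"angular":[0,0,0],"hand":0},{"translation":[0,0,0],"angular":[0,0,0],"hand":0}]'
python3 -c "
from h import *
go([.4867,.1399,.0155],-.1248+np.pi/2)"
```

```text
clock: 11.02
position: [0.4899, 0.1395, 0.0183]
ee_rot: [0.002, 0.751, 0.66, 0.001]
contact_force: [1.0, 0.4, -0.2]
width: 0.0855
gripper_force: 0.0
rotvec tool deg [ 0.25  0.02 -0.18]  shift after turn mm [ 0.  -3.2  2.8]  shift now-axes mm [ 0.  -3.3  2.7] t 11.02
```

```bash
python3 -m handwheel '[{"translation":[0,-0.003,0.002],"angular":[0,0,0],"hand":0},{"translation":[0,0,0],"angular":[0,0,0],"hand":0},{"translation":[0,0,0],"angular":[0,0,0],"hand":1},{"translation":[0,0,0],"angular":[0,0,0],"hand":1},{"translation":[0,0,0],"angular":[0,0,0],"hand":1},{"translation":[0,0,0],"angular":[0,0,0],"hand":1},{"translation":[0,0,0],"angular":[0,0,0],"hand":1},{"translation":[0,0,0],"angular":[0,0,0],"hand":1},{"translation":[0,0,0],"angular":[0,0,0],"hand":1},{"translation":[0,0,0],"angular":[0,0,0],"hand":1}]' 60
python3 -c "
from h import *
go([.4867,.1399,.0155],-.1248+np.pi/2)"
```

```text
clock: 11.85
position: [0.4858, 0.1405, 0.0154]
ee_rot: [0.001, 0.751, 0.661, 0.001]
contact_force: [0.8, -0.0, 1.6]
width: 0.0094
gripper_force: 58.5
rotvec tool deg [ 0.17  0.03 -0.12]  shift after turn mm [-0.5  1.  -0.1]  shift now-axes mm [-0.5  1.  -0.1] t 11.85
```

```bash
python3 -m handwheel '[{"translation":[0,0,0],"angular":[0,0,0],"hand":1},{"translation":[0,0,0],"angular":[0,0,0],"hand":1},{"translation":[0,0,-0.02],"angular":[0,0,0],"hand":1},{"translation":[0,0,-0.03],"angular":[0,0,0],"hand":1},{"translation":[0,0,-0.02],"angular":[0,0,-6.4],"hand":1},{"translation":[0,0,0],"angular":[0,0,-6.4],"hand":1},{"translation":[0,0,0],"angular":[0,0,0],"hand":1},{"translation":[0,0,0],"angular":[0,0,0],"hand":1}]' 110
cat > tgt.py <<'E'
from h import *
b=[.5777,-.0530,.1001]
def t(ox,oy,z): return np.r_[pose_pts(*b,[[.0535-.055+ox,.0535-.032+oy,0]])[0][:2],z]
def rep():
    st=manip.get_state(); Rb=R.from_euler('z',-b[2])
    d=Rb.apply(st['position']-t(0,0,.0281))*1e3
    M=rot(st['ee_rot']).as_matrix(); print('board-frame err from home mm',d.round(1),'force board',Rb.apply(st['contact_force']).round(1),'moment',Rb.apply(st['moment']).round(2),
     'yaw err deg',np.degrees(np.arctan2(M[1,0],M[0,0])-b[2]-np.pi/2).round(2),'tool z',Rb.apply(M[:,2]).round(4),'grip',st['gripper_force'],st['width'],'t',st['clock'])
E
python3 -c "
from tgt import *
rep(); go(t(-.01,-.01,.085),b[2]+np.pi/2)"
```

```text
clock: 12.52
position: [0.4844, 0.1403, 0.0847]
ee_rot: [0.001, 0.673, 0.739, -0.0]
contact_force: [-0.3, -0.1, -2.9]
width: 0.009
gripper_force: 107.6
board-frame err from home mm [-72.  180.2  56.6] force board [-0.3 -0.1 -2.9] moment [-0.    0.03 -0.01] yaw err deg -0.37 tool z [ 5.0e-04 -1.4e-03 -1.0e+00] grip 107.55555510520935 0.008998341859073368 t 12.5167
rotvec tool deg [ 0.03  0.08 -0.37]  shift after turn mm [-190.2   62.    -0.3]  shift now-axes mm [-189.7   63.2   -0. ] t 12.52
```

```bash
python3 -m handwheel '[{"translation":[-0.0316,0.0103,0],"angular":[0,0,-0.35],"hand":1},{"translation":[-0.0316,0.0103,0],"angular":[0,0,0],"hand":1},{"translation":[-0.0316,0.0103,0],"angular":[0,0,0],"hand":1},{"translation":[-0.0316,0.0103,0],"angular":[0,0,0],"hand":1},{"translation":[-0.0316,0.0103,0],"angular":[0,0,0],"hand":1},{"translation":[-0.0316,0.0103,0],"angular":[0,0,0],"hand":1},{"translation":[0,0,0],"angular":[0,0,0],"hand":1},{"translation":[0,0,0],"angular":[0,0,0],"hand":1}]'
python3 -c "
from tgt import *
snap('wrist','w6')
rep(); go(t(-.01,-.01,.05),b[2]+np.pi/2)"
```

```text
clock: 13.18
position: [0.5657, -0.0435, 0.084]
ee_rot: [0.0, 0.672, 0.741, -0.0]
contact_force: [-1.0, 0.5, -3.1]
width: 0.0089
gripper_force: 107.4
board-frame err from home mm [-10.3  -9.4  55.9] force board [ 0.2  0.6 -2.9] moment [0.02 0.03 0.07] yaw err deg -0.06 tool z [-1.4e-03  4.0e-04 -1.0e+00] grip 107.39173650741577 0.008566102628628584 t 13.2333
rotvec tool deg [-0.08 -0.02 -0.06]  shift after turn mm [-0.6  0.3 34. ]  shift now-axes mm [-0.6  0.3 34. ] t 13.23
```

```bash
python3 -m handwheel '[{"translation":[0,0,0.02],"angular":[-0.08,0,0],"hand":1},{"translation":[0,0,0.02],"angular":[0,0,0],"hand":1},{"translation":[0,0,0.011],"angular":[0,0,0],"hand":1},{"translation":[0,0,0],"angular":[0,0,0],"hand":1},{"translation":[0,0,0],"angular":[0,0,0],"hand":1}]'
python3 -c "
from tgt import *
rep()"
python3 -m handwheel '[{"translation":[0,0,0.002],"angular":[0,0,0],"hand":1},{"translation":[0,0,0.001],"angular":[0,0,0],"hand":1},{"translation":[0,0,0],"angular":[0,0,0],"hand":1},{"translation":[0,0,0],"angular":[0,0,0],"hand":1}]'
python3 -c "
from tgt import *
rep()"
```

```text
clock: 13.65
position: [0.5647, -0.0405, 0.0337]
ee_rot: [0.0, 0.67, 0.743, 0.0]
contact_force: [-0.1, -0.2, -2.4]
width: 0.0085
gripper_force: 107.6
board-frame err from home mm [-10.2  -7.8   5.6] force board [-0.2 -0.2 -2.4] moment [ 0.03  0.01 -0.  ] yaw err deg 0.17 tool z [ 5.e-04  0.e+00 -1.e+00] grip 107.57133722305298 0.008530776931871585 t 13.65
clock: 13.98
position: [0.5666, -0.0419, 0.0323]
ee_rot: [0.002, 0.67, 0.742, 0.001]
contact_force: [-0.8, 0.4, -2.5]
width: 0.0088
gripper_force: 107.6
board-frame err from home mm [-8.4 -9.3  4.2] force board [-0.7  0.5 -2.5] moment [-0.01 -0.01 -0.02] yaw err deg 0.14 tool z [ 0.0049 -0.0016 -1.    ] grip 107.5701892375946 0.008754314736670979 t 13.9833
```

```bash
for i in 1 2 3 ; do python3 -m handwheel '[{"translation":[0,0,0.0012],"angular":[0,0,0],"hand":1},{"translation":[0,0,0],"angular":[0,0,0],"hand":1},{"translation":[0,0,0],"angular":[0,0,0],"hand":1}]' >/dev/null
python3 -c "
from tgt import *
rep()"; done
```

```text
board-frame err from home mm [-8.7 -9.4  2.5] force board [ 0.6  0.  -1.8] moment [-0.01  0.11 -0.02] yaw err deg 0.13 tool z [ 0.0039 -0.0013 -1.    ] grip 107.5704574584961 0.008692816931218544 t 14.2333
board-frame err from home mm [-8.8 -9.4  1.1] force board [ 0.   0.  -2.3] moment [-0.03  0.04 -0.03] yaw err deg 0.13 tool z [ 0.0036 -0.0012 -1.    ] grip 107.57097601890564 0.009134612894108315 t 14.4833
board-frame err from home mm [-8.5 -9.5  0.2] force board [-0.8  0.2 -1.7] moment [-0.01  0.06  0.04] yaw err deg 0.14 tool z [ 0.0044 -0.0015 -1.    ] grip 107.91181325912476 0.009155996033214786 t 14.7333
```

```bash
python3 -m handwheel '[{"translation":[0,0,0.0008],"angular":[0.25,0.08,0],"hand":1},{"translation":[0,0,0],"angular":[0,0,0],"hand":1},{"translation":[0,0,0],"angular":[0,0,0],"hand":1}]' >/dev/null
python3 -c "
from tgt import *
rep()"; python3 -m handwheel '[{"translation":[0,0,0.001],"angular":[0,0,0],"hand":1},{"translation":[0,0,0],"angular":[0,0,0],"hand":1},{"translation":[0,0,0],"angular":[0,0,0],"hand":1}]' >/dev/null
python3 -c "
from tgt import *
rep()"
```

```text
board-frame err from home mm [-8.2 -9.5  0.1] force board [-1.5  0.7  6.2] moment [-0.02  0.28  0.02] yaw err deg 0.14 tool z [ 6.e-04 -3.e-04 -1.e+00] grip 108.66585373878479 0.008420334071890379 t 14.9833
board-frame err from home mm [-8.2 -9.6  0.1] force board [-2.6  1.2 11.6] moment [0.08 0.59 0.03] yaw err deg 0.14 tool z [ 1.e-03 -5.e-04 -1.e+00] grip 109.79045748710632 0.008547316129535599 t 15.2333
```

```bash
python3 -m handwheel '[{"translation":[0,0.003,0],"angular":[0,0,-0.14],"hand":1},{"translation":[0,0.003,0],"angular":[0,0,0],"hand":1},{"translation":[0,0,0],"angular":[0,0,0],"hand":1},{"translation":[0,0,0],"angular":[0,0,0],"hand":1}]' >/dev/null
python3 -c "
from tgt import *
rep()"; for i in 1 2; do python3 -m handwheel '[{"translation":[0,0.0015,0],"angular":[0,0,0],"hand":1},{"translation":[0,0,0],"angular":[0,0,0],"hand":1},{"translation":[0,0,0],"angular":[0,0,0],"hand":1}]' >/dev/null
python3 -c "
from tgt import *
rep()"; done
```

```text
board-frame err from home mm [-1.5 -9.7  0.1] force board [-1.1  1.  11.6] moment [ 0.04  0.34 -0.01] yaw err deg 0.28 tool z [ 2.4e-03 -9.0e-04 -1.0e+00] grip 109.5294713973999 0.008807285956596037 t 15.5667
board-frame err from home mm [-0.4 -9.7  0.1] force board [-1.5 -0.1 10.5] moment [-0.03  0.41  0.01] yaw err deg 0.29 tool z [ 1.6e-03 -9.0e-04 -1.0e+00] grip 109.77987885475159 0.00845336333267989 t 15.8167
board-frame err from home mm [ 0.  -9.6  0.1] force board [-4.7 -0.3 12.1] moment [0.   0.69 0.01] yaw err deg 0.29 tool z [-4.e-04 -7.e-04 -1.e+00] grip 109.82890248298645 0.008988597715626566 t 16.0667
```

```bash
python3 -m handwheel '[{"translation":[0.003,0,0],"angular":[0,0,0.25],"hand":1},{"translation":[0.003,0,0],"angular":[0,0,0],"hand":1},{"translation":[0.0015,0,0],"angular":[0,0,0],"hand":1},{"translation":[0,0,0],"angular":[0,0,0],"hand":1},{"translation":[0,0,0],"angular":[0,0,0],"hand":1}]' >/dev/null
python3 -c "
from tgt import *
rep()"; for i in 1 2 3; do python3 -m handwheel '[{"translation":[0.0012,0,0],"angular":[0,0,0],"hand":1},{"translation":[0,0,0],"angular":[0,0,0],"hand":1},{"translation":[0,0,0],"angular":[0,0,0],"hand":1}]' >/dev/null
python3 -c "
from tgt import *
rep()"; done
```

```text
board-frame err from home mm [ 0.2 -2.9  0.1] force board [-4.1 -2.9 11.5] moment [-0.27  0.68 -0.06] yaw err deg 0.05 tool z [-1.0e-04 -1.9e-03 -1.0e+00] grip 109.6961760520935 0.008528657462649813 t 16.4833
board-frame err from home mm [ 0.2 -1.9  0.1] force board [-4.2 -3.4 12.3] moment [-0.34  0.75 -0.09] yaw err deg 0.06 tool z [-0.     -0.0022 -1.    ] grip 109.69175219535828 0.00880366905622624 t 16.7333
board-frame err from home mm [ 0.2 -0.8  0.1] force board [-4.9 -2.9 12. ] moment [-0.4   0.71 -0.12] yaw err deg 0.06 tool z [-0.     -0.0023 -1.    ] grip 109.69295382499695 0.008961725978303643 t 16.9833
board-frame err from home mm [ 0.2 -0.3  0.1] force board [-4.8 -4.6 11.4] moment [-0.67  0.69 -0.14] yaw err deg 0.08 tool z [-1.0e-04 -3.5e-03 -1.0e+00] grip 109.66958999633789 0.008481148707100206 t 17.2333
```

```bash
for i in 1 2; do python3 -m handwheel '[{"translation":[0.001,0.0007,0.0007],"angular":[0,0.15,0.05],"hand":1},{"translation":[0,0,0],"angular":[0,0,0],"hand":1},{"translation":[0,0,0],"angular":[0,0,0],"hand":1}]' 120 >/dev/null
python3 -c "
from tgt import *
rep()"; done
```

```text
board-frame err from home mm [ 0.2 -0.2  0.1] force board [-7.6 -8.  17.2] moment [-1.03  1.17 -0.06] yaw err deg 0.08 tool z [-0.0012 -0.0025 -1.    ] grip 116.97580218315125 0.008580530717767916 t 17.4833
board-frame err from home mm [ 0.2 -0.2  0.1] force board [-10.8 -10.8  23. ] moment [-1.63  1.54 -0.1 ] yaw err deg 0.07 tool z [-0.0023 -0.0016 -1.    ] grip 117.78349041938782 0.008807014082072202 t 17.7333
```

```bash
python3 -m handwheel '[{"translation":[0.0008,0.0008,0],"angular":[-0.1,0.08,0.05],"hand":1},{"translation":[0,0,0],"angular":[0,0,0],"hand":1},{"translation":[0,0,0],"angular":[0,0,0],"hand":1},{"translation":[0,0,0],"angular":[0,0,0],"hand":1}]' >/dev/null
python3 -c "
from tgt import *
rep()"; python3 -m handwheel '[{"translation":[0.0005,0.0005,0],"angular":[-0.05,0,0],"hand":1},{"translation":[0,0,0],"angular":[0,0,0],"hand":1},{"translation":[0,0,0],"angular":[0,0,0],"hand":1},{"translation":[0,0,0],"angular":[0,0,0],"hand":1},{"translation":[0,0,0],"angular":[0,0,0],"hand":1},{"translation":[0,0,0],"angular":[0,0,0],"hand":1}]' >/dev/null
python3 -c "
from tgt import *
rep()"
```

```text
board-frame err from home mm [ 0.2 -0.2  0.1] force board [-13.  -13.1  22.3] moment [-1.93  1.77 -0.12] yaw err deg 0.06 tool z [-0.0021 -0.0015 -1.    ] grip 117.91725754737854 0.008850624898573809 t 18.0667
board-frame err from home mm [ 0.2 -0.2  0.1] force board [-13.8 -15.5  22.8] moment [-2.11  1.93 -0.1 ] yaw err deg 0.08 tool z [-0.0021 -0.0022 -1.    ] grip 117.99967646598816 0.008604634979056783 t 18.5667
```

```bash
python3 -c "
from rig import manip
print(manip.sign_off())"
```

```text
the job is handed in; nothing more can be done
None
```

The job is handed in: the blue block is back in its blue slot, and the bracket is held flat in the corner, pressed with about 14 N against the back fence and 15 N against the side fence. Its flush fit was judged from force and position readings, not a final picture.

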